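# Free the tilt-out bin's liner with the forked key and shut the bin

## Robot

A 6-joint arm with a two-finger parallel gripper is mounted at the origin on the work surface. World frame = base frame: x ahead of the robot, y to its left, z up, the work surface at z = 0. Lengths are in m, angles in degrees, forces in N, time in s.
With the tool pointing down it reaches from about 0.25 to 0.725 m from the base axis. Payload 9.7 kg.
Tool frame: the origin (TCP) lies on the centre line of the jaws, within the pads' length; the fingertips stand tip_reach ahead of it and the grasp point (between the pads) lies 2 mm behind it (tip_reach is the distance from the TCP to the fingertips, in m); z points along the fingers, y is the direction in which the jaws open and shut (so a half turn about z gives the same grasp; the last joint's range is limited). The gripper opens to 85 mm and grips with 20 to 120 N. Pads are 22 mm wide; open, the fingers measure 114 mm over their backs; the gripper's body (76 mm by 85 mm) begins 54 mm behind the grasp point. The pads swing forward as they close: fully open they stand 13 mm farther back than shut.
Start: joints at [-64.114, 4.979, 10.078, 95.1, 0, 90], TCP at [0.24, -0.495, 0.248] pointing down, gripper open.
Joint ranges: [-179.16, 179.16], [-48.56, 103.87], [-65.8, 70.77], [-126.05, 130.52], [-82.76, 87.17], [-180, 180]. Speed limits (degrees/s): [127.2, 127.2, 147.25, 180, 180, 180].

## Interface

Orientations are given as [roll, pitch, yaw] about the fixed x, y, z axes, in that order (R = Rz(yaw) Ry(pitch) Rx(roll)).
In Python, from workcell import get_obs, camera, calibration, job_done, tip_reach gives the robot as it stands.
- The arm moves only by the tool apply_moves, never from a script. Its argument "rows" is a list of rows, each a list of 7 numbers: the shift along the world's x, y, z in mm, then the turn, a rotation vector about the world's x, y, z in degrees, then the closure, from 0 (fully open) to 1 (shut). A call has 1 to 20 rows; each row shifts and turns the commanded pose from where the row before left it; what a row does not reach is not made up. A row lasts 1/8 s, in which the tool goes at most 62.5 mm and 10.7 degrees, less where a joint would pass 70% of its speed; a pose out of reach is approached as far as the arm can. A call with a gripper value outside its range is refused whole. The fingers move at their own pace and stop on an object; "grip_force" is the grip in N (left out, the last holds). Time passes only in rows, so rows that do not move let the fingers close. It gives the time, the measured TCP pose, the force and the opening at its end, in the units of the state.
- get_obs(): the state, without advancing time (a new reading comes with each control period).
- camera(name): name is "scene" or "top"; returns the picture (400x640x3 uint8, red, green, blue); there is no depth.
- calibration(name): a dict with "intrinsics" (3x3 intrinsics, pixels), "T" (4x4, takes a point from camera to world coordinates). Camera axes: x right, y down, z forward; pixel columns grow to the right and rows downward; lengths in m; the calibration is good to about 2 mm. A picture is of the moment at which its call begins. calibration takes no time and is no camera call.
- job_done(): hands the job in, once; it reports no verdict.
The state is a dict: "time": time; "q": joint angles; "qd": joint speeds; "joint_efforts": joint torques, N m; "ee_pos": TCP position; "tcp_rot": TCP orientation; "wrist_force": force on the tool from outside, world axes, zero at the start; "torque": the same for the moment, N m; "opening": finger opening in m.
Only numpy, scipy, OpenCV 4.12 (cv2) and the standard library are available. Lean on these libraries where they do the work, as an engineer would, in place of code of your own. Each camera call takes 0.05 s, during which the arm holds its last target.

## Task

Take the steel forked key by its handle, straddle the bin's spring bar with it and push the bar's collar sideways until the liner springs up free, then let the bar spring back and lay the key flat on the open counter, clear of the bin and slab. Lift the liner out by its fin and stand it upright in the middle of the marble slab, then push the empty tray shut until its roller catch snaps and holds. Do not touch the bar with the fingers, and leave the other things where they are.

Things in the scene. Friction and masses are not known exactly. Their poses are not given: they have to be found in the camera images.
- bin: Brushed-aluminium housing of the tilt-out bin, fixed, open-topped: 135 mm deep (x -7 to 128), 235 wide (y -83 to 153), walls 92 high. Origin on the counter under the tray's hinge line at the front; x to the bin's back (away from the robot), y to its left, z up. Steel catch bracket to z 106 at x 44, y -74
- tray (a joint): Tilt-out tray, hinged along the bin's y at the bin's origin (counter height). 0 = out and upright (start; a light spring holds it there), 0.35 rad = shut, leaning back into the housing. Near shut it must be pushed past a sprung roller catch (5 to 20 N at the plate's top), then snaps to 0.35 and holds; short of that it springs out again
- tray_edge (a point): Middle of the top edge of the tray's flat front plate (215 mm wide, 6 thick, top 100 above the counter when out); at bin (0, 35, 100) mm when out. Push the plate's front face here towards bin +x to shut: the edge travels about 35 mm and sinks 6
- bar: Steel spring bar, 7 mm thick, along the bin's y, 88.5 mm above the counter, on two lugs. Origin: centre of its round collar (26 across, 6 thick), at bin (30, 103, 88.5) mm at rest. For the fork, from above: 20 mm of bare bar from the inner lug (y 80) to the collar (y 100), 70 below. Collar pushed to bin +y by 12 mm or more (end stop 18, 4 to 7 N) frees the ear; springs back when let go
- liner: White plastic open-topped liner, 50 (x) by 90 (y) by 70 mm high, 3 mm walls, 0.18 kg, in the tray at bin (30, 0, 15) mm. Origin: centre of underside, z up. When the bar is off its ear, a sprung ejector tips its +y side up about 18 mm in 0.2 s (its top leans 0.18 rad to bin -y, ear above the bar); then it lifts straight out (tray rims z 29, side plates z 78)
- liner_fin (a point): Centre of the liner's upright grip fin: 36 mm along the liner's x, 12 thick along y, top 104 and this point 90 above the underside; below the fin, the liner is open either side
- liner_ear (a point): Top of the liner's ear (16 mm by 12, 5 thick) that sticks out from its +y wall at rim height, held down by the bar's tip at the start
- key: Steel forked key on the counter on its tines and heel, 0.12 kg. Handle 140 mm long (x), 14 wide (y), 16 high, 40 to 56 mm above the counter. Origin under its middle at counter height, x from heel to fork, z up. At x 59.5 to 65.5 two tines 40 mm long point down: slot 11 wide (y), 33 deep, 27 over both. At x -62.5 a heel 8 by 30 by 40 mm points down
- key_fork (a point): Between the tips of the key's tines, at the open mouth of the slot (62.5, 0, 0 mm in the key's frame)
- key_grip (a point): Middle of the key's handle, 48 mm above its tine tips
- slab: Grey-white marble slab fixed on the counter, 150 by 150 mm, 10 thick; origin at centre of underside
- cup: coral plastic snack cup, 70 mm across, 85 high; bystander, origin at centre of underside
- bowl: white ceramic bowl, 120 mm across, 50 high; bystander
- teaspoon: steel teaspoon lying on the counter, 140 mm long; bystander
- canister: clear acrylic canister with ribbed white twist cap, 74 mm across, 105 high; bystander
- mug: white ceramic mug, 72 mm across, 85 high, one handle; bystander
- jar: small glass jar with steel cap, 52 mm across, 70 high; bystander
- shaker: turned wooden shaker, 40 mm across, 74 high; bystander
Mind the look-alikes: they are no part of the job. What is shaped like the key but green is not meant.

How it is judged:
By the outcome, as a careful person would: the job done as asked, in the order asked, and still so for the second after the job is handed in, with the robot touching nothing.
It also fails if it takes over 72 s, if anything falls off the work surface, if the arm or the gripper's body presses on something with over 40 N, if the wrist force passes 120 N, or if a joint passes its speed limit or range.

## Working session

There is one attempt and no reset: what is moved stays moved. The work goes in short steps, Python scripts to look and compute and a tool call to move; the robot and the scene stay as the last step left them, time stands still between calls to the robot, and variables do not carry over. Pictures are saved under pics/ and viewed, and the job is handed in when it is done.

Besides the shell and the picture viewer there is one more tool, called after ">>>" as name(argument=value, ...), one argument or row to a line, values as JSON. apply_moves: Moves the arm, as the interface text tells. Its arguments: {"type":"object","properties":{"rows":{"type":"array","items":{"type":"array","items":{"type":"number"}}},"grip_force":{"type":"number"}},"required":["rows"]}

```bash
ls; mkdir -p pics; python3 - <<'E'
from workcell import *
import cv2
print(get_obs()); print(tip_reach if not callable(tip_reach) else tip_reach())
for n in("scene","top"):
    c=calibration(n);print(n,c)
    cv2.imwrite(f"pics/{n}0.png",camera(n)[:,:,::-1])
E
```

```text
pics
{'time': 0.0, 'q': array([-6.41143798e+01,  5.00896184e+00,  1.00341762e+01,  9.50989016e+01,
        4.10549613e-04,  8.99999409e+01]), 'qd': array([-0.0161866 ,  0.08062874,  0.08472007,  0.0096596 ,  0.07627035,
        0.03849413]), 'joint_efforts': array([-4.30910518e-06, -5.20387852e+01,  4.64809406e+01,  1.61589333e-02,
       -7.12288306e-05, -2.86328721e-06]), 'ee_pos': array([ 0.24002818, -0.49463003,  0.24760108]), 'tcp_rot': array([-1.79926313e+02, -4.10625324e-04,  2.58856788e+01]), 'wrist_force': array([ 0.53157435, -0.47732439, -0.32211581]), 'torque': array([-0.01383502, -0.01237025,  0.06307292]), 'opening': 0.08556205651925147}
0.017
scene {'intrinsics': array([[491.46196633,   0.        , 317.20961536],
       [  0.        , 491.46196633, 201.88766239],
       [  0.        ,   0.        ,   1.        ]]), 'T': array([[-0.8010374 ,  0.40684752, -0.43910612,  1.19569125],
       [ 0.59856153,  0.55411589, -0.57851506,  0.86950621],
       [ 0.00794826, -0.72624423, -0.68739083,  1.14424345],
       [ 0.        ,  0.        ,  0.        ,  1.        ]])}
top {'intrinsics': array([[453.40103787,   0.        , 315.31287398],
       [  0.        , 453.40103787, 194.20612674],
       [  0.        ,   0.        ,   1.        ]]), 'T': array([[ 0.0200857 , -0.99124728,  0.13048137,  0.34848656],
       [-0.99964241, -0.02221505, -0.01488411, -0.03529241],
       [ 0.01765249, -0.13013576, -0.99133903,  1.26811768],
       [ 0.        ,  0.        ,  0.        ,  1.        ]])}
```

View pics/scene0.png

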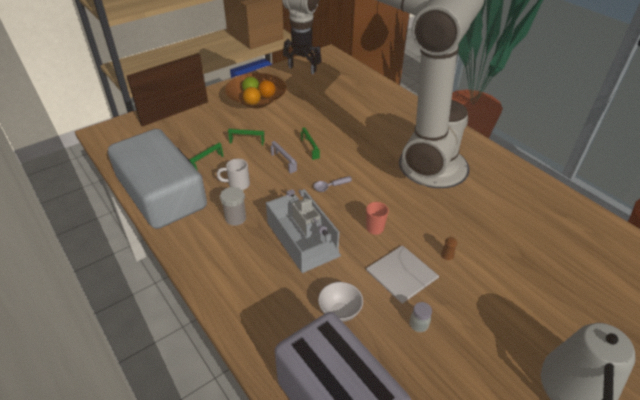

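View pics/top0.png

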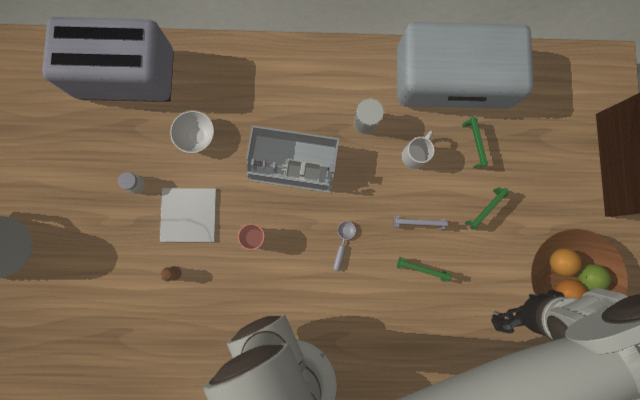

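The top view shows the steel key near (421,223) and the bin around (293,160). The slab is at (188,215), and the green keys are decoys. I'll enlarge these areas.

```bash
cat > h.py <<'E'
import numpy as np,cv2
from workcell import *
def ray(n,u,v):
    c=calibration(n);K=c["intrinsics"];T=c["T"]
    d=T[:3,:3]@np.linalg.inv(K)@np.array([u,v,1.]);return T[:3,3],d
def onz(n,u,v,z):
    o,d=ray(n,u,v);return o+d*(z-o[2])/d[2]
def tri(a,b):
    o1,d1=ray("scene",*a);o2,d2=ray("top",*b)
    s=np.linalg.lstsq(np.c_[d1,-d2],o2-o1,rcond=None)[0]
    p,q=o1+s[0]*d1,o2+s[1]*d2
    return (p+q)/2,np.linalg.norm(p-q)
def px(n,P):
    c=calibration(n);K=c["intrinsics"];T=np.linalg.inv(c["T"])
    p=T[:3,:3]@np.asarray(P,float)+T[:3,3];p=K@p;return p[:2]/p[2]
def crop(img,x0,y0,x1,y1,s,name):
    im=cv2.resize(img[y0:y1,x0:x1],None,fx=s,fy=s,interpolation=cv2.INTER_CUBIC)
    im=np.ascontiguousarray(im[:,:,::-1])
    for x in range((x0+9)//10*10,x1,10):
        cv2.line(im,(int((x-x0+.5)*s),0),(int((x-x0+.5)*s),6),(0,0,255),1)
        if x%20==0: cv2.putText(im,str(x),(int((x-x0+.5)*s)-10,18),0,.4,(0,0,255),1)
    for y in range((y0+9)//10*10,y1,10):
        cv2.line(im,(0,int((y-y0+.5)*s)),(6,int((y-y0+.5)*s)),(0,0,255),1)
        if y%20==0: cv2.putText(im,str(y),(8,int((y-y0+.5)*s)+4),0,.4,(0,0,255),1)
    cv2.imwrite("pics/"+name,im)
E
python3 - <<'E'
from h import *
t=cv2.imread("pics/top0.png")[:,:,::-1];s=cv2.imread("pics/scene0.png")[:,:,::-1]
crop(t,240,120,345,200,7,"t_bin.png");crop(s,255,180,350,275,6,"s_bin.png")
crop(t,385,205,460,240,8,"t_key.png");crop(s,260,135,305,180,10,"s_key.png")
E
```

```text
(no output)
```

View pics/t_bin.png

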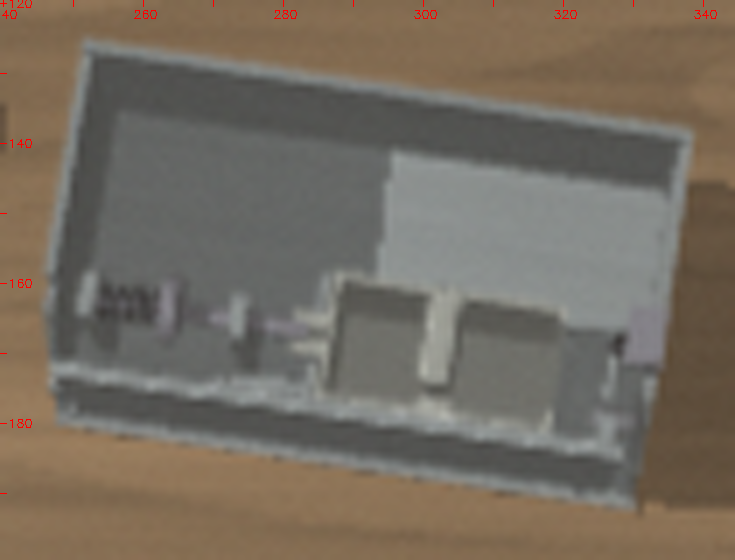

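View pics/s_bin.png

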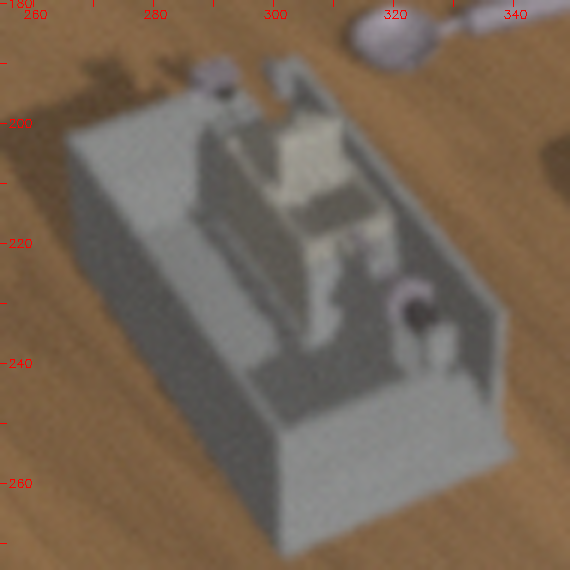

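View pics/t_key.png

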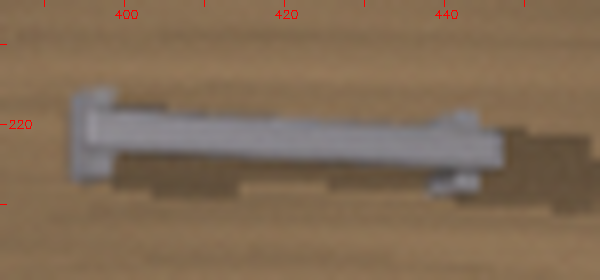

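View pics/s_key.png

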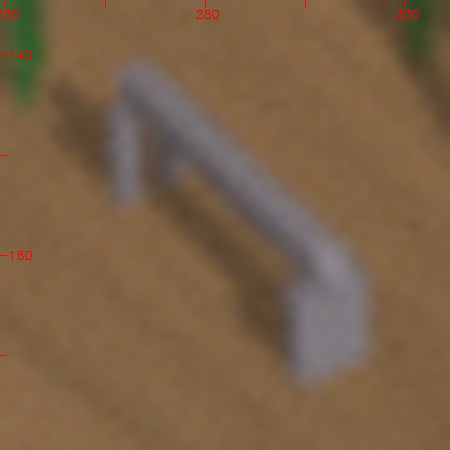

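Key: the fork is at the right (−y) end in the top view, and the heel is at about (396,221). In the bin view, the collar is at (263,163), the lugs at (252,161) and (273.5,165), the fin at (302,167) and the bracket at (331,167). Next I'll turn these into metric positions.

```bash
python3 - <<'E'
from h import *
np.set_printoptions(precision=4,suppress=True)
# bin corners top z=.092 from top view
c={k:onz("top",u,v,.092) for k,(u,v) in dict(bl=(252,126.5),br=(338,138.8),fr=(330.3,192),fl=(248.3,180.3)).items()}
for k in c: print(k,c[k])
d=lambda a,b:np.linalg.norm(c[a]-c[b])
print("back",d('bl','br'),"left",d('bl','fl'),"right",d('br','fr'),"front",d('fl','fr'))
yb=c['bl']-c['br'];print("yaw from back",np.degrees(np.arctan2(yb[1],yb[0]))-90)
yb=c['fl']-c['fr'];print("yaw front",np.degrees(np.arctan2(yb[1],yb[0]))-90)
# plate top edge line z=.1
a=onz("top",247,172.5,.1);b=onz("top",328.5,184.8,.1);print("plate",a,b,np.linalg.norm(a-b))
for n,s,t in [("collar",(323,230),(263.5,163.5)),("binbackL",(267,202),(338,138.8)),("binback R",(301,251),(252,126.5)),("front l?",(337.5,231.5),(248.3,180.3)),("fin top mid",(307,203),(302.5,167)),("key heel end top",(292.5,159.5),(396,220.5)),("key fork end top",(273,142),(446.5,223))]:
    print(n,*tri(s,t))
E
```

```text
bl [0.6813 0.1192 0.092 ]
br [ 0.6534 -0.1103  0.092 ]
fr [ 0.51   -0.0921  0.092 ]
fl [0.5361 0.1234 0.092 ]
back 0.23127358587335703 left 0.14523128677604374 right 0.14451310610370174 front 0.21703497884118167
yaw from back -6.933078972535299
yaw front -6.907087567972098
plate [0.5553 0.1265 0.1   ] [ 0.5277 -0.0867  0.1   ] 0.21496890545526115
collar [0.5811 0.0867 0.0889] 0.0034882123104891956
binbackL [ 0.6515 -0.1089  0.093 ] 0.004099067944983808
binback R [0.6811 0.119  0.093 ] 0.00039346348597460576
front l? [0.5421 0.1199 0.0851] 0.013240799362222581
fin top mid [ 0.5678 -0.0154  0.1135] 0.007766617080915465
key heel end top [ 0.4416 -0.2712  0.0578] 6.10053401656374e-05
key fork end top [ 0.437  -0.408   0.0511] 0.003282340782859054
```

```bash
python3 - <<'E'
from h import *
np.set_printoptions(precision=4,suppress=True)
a=onz("top",395.3,220.4,.056);b=onz("top",447.0,223.1,.056)
print(a,b,np.linalg.norm(a-b),(a+b)/2,np.degrees(np.arctan2(*(b-a)[[1,0]])))
im=cv2.imread("pics/top0.png").astype(int)
B,G,R=im[...,0],im[...,1],im[...,2]
m=((B>R-5)&(G<R+20)&(B>95)).astype(np.uint8);m[:, :390]=0;m[:,452:]=0;m[:212]=0;m[232:]=0
ys,xs=np.where(m);print(xs.min(),xs.max(),len(xs))
for u in range(402,438,4):
    print(u,ys[xs==u].min(),ys[xs==u].max(),ys[xs==u].mean())
s=(xs>=401)&(xs<=436);p=np.polyfit(xs[s],ys[s],1);print(p)
a=onz("top",395.3,np.polyval(p,395.3),.056);b=onz("top",447,np.polyval(p,447),.056)
print((a+b)/2,np.degrees(np.arctan2(*(b-a)[[1,0]])))
O=np.array([.5366,-.0149]);y=np.radians(-6.9);R2=np.array([[np.cos(y),-np.sin(y)],[np.sin(y),np.cos(y)]])
for n,P in dict(collar=(.03,.103,.0885),lugin=(.03,.08,.0885),fin=(.03,0,.119),edge=(0,.035,.1)).items():
    W=np.r_[O+R2@P[:2],P[2]];print(n,W,px("top",W),px("scene",W))
sc=[onz("top",u,v,.01) for u,v in [(162,188.5),(215.5,188.5),(215,242),(160.5,241.5)]];print("slab",np.mean(sc,0),sc)
E
```

```text
[ 0.4419 -0.2696  0.056 ] [ 0.4376 -0.409   0.056 ] 0.13944707023058275 [ 0.4398 -0.3393  0.056 ] -91.76160286653321
394 447 278
402 219 223 221.0
406 220 223 221.5
410 220 223 221.5
414 220 223 221.5
418 220 223 221.5
422 220 224 222.0
426 221 224 222.5
430 221 224 222.5
434 221 224 222.5
[  0.0477 201.8828]
[ 0.4392 -0.3393  0.056 ] -91.50343079603373
collar [0.5788 0.0837 0.0885] [264.1314 164.9092] [322.4497 229.0923]
lugin [0.576  0.0609 0.0885] [272.7505 166.1376] [318.5573 224.2049]
fin [ 0.5664 -0.0185  0.119 ] [302.6158 168.2528] [305.5123 200.7316]
edge [0.5408 0.0198 0.1   ] [287.7483 178.9252] [319.7426 208.824 ]
slab [0.4484 0.2963 0.01  ] [array([0.5205, 0.3734, 0.01  ]), array([0.5239, 0.2249, 0.01  ]), array([0.3754, 0.219 , 0.01  ]), array([0.3737, 0.3681, 0.01  ])]
```

>>> apply_moves(
  rows=[
    [20, 18, -5, 0, 0, 7.8, 0.3],
    [25, 22, -10, 0, 0, 7.8, 0.3],
    [25, 22, -15, 0, 0, 7.8, 0.3],
    [25, 22, -15, 0, 0, 7.8, 0.3],
    [25, 22, -15, 0, 0, 7.8, 0.3],
    [25, 22, -15, 0, 0, 7.8, 0.3],
    [25, 22, -15, 0, 0, 7.8, 0.3],
    [20, 18, -10, 0, 0, 7.8, 0.3],
    [10, 7, -5, 0, 0, 0, 0.3],
    [0, 0, 0, 0, 0, 0, 0.3],
    [0, 0, 0, 0, 0, 0, 0.3],
  ],
  grip_force=80,
)

```text
time: 1.48
ee_pos: [0.4397, -0.3205, 0.1437]
tcp_rot: [180.0, 0.0, 88.2]
wrist_force: [-0.7, 0.8, -0.0]
opening: 0.0597
```

```bash
python3 - <<'E'
from h import *
s=camera("scene");t=camera("top")
crop(t,370,180,470,260,7,"t1.png");crop(s,245,90,330,180,6,"s1.png")
E
```

```text
(no output)
```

View pics/t1.png

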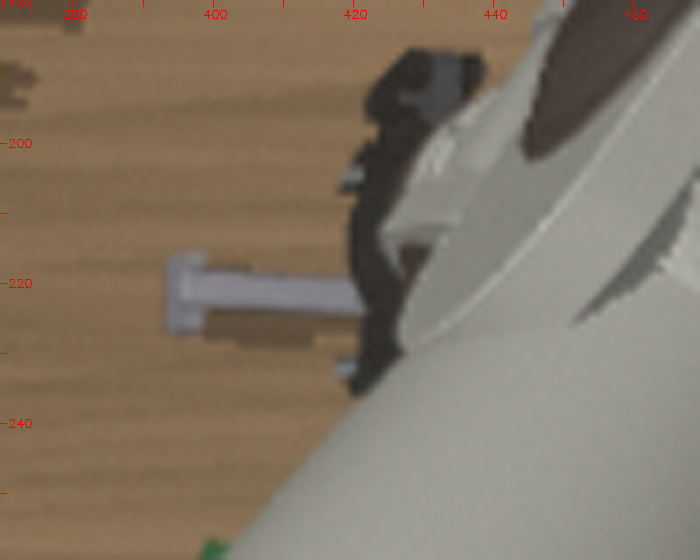

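View pics/s1.png

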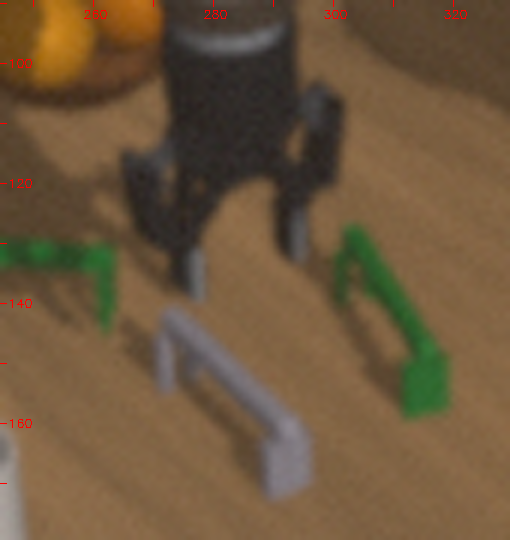

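The open fingers sit on either side of the handle: the pads in the top view are at (419,205) and (419,232), with the key axis at v≈221. I'll go down and grip.

>>> apply_moves(
  rows=[
    [0, 1, -20, 0, 0, 0, 0.3],
    [0, 0, -25, 0, 0, 0, 0.3],
    [0, 0, -25, 0, 0, 0, 0.3],
    [0, 0, -15, 0, 0, 0, 0.3],
    [0, 0, -8, 0, 0, 0, 0.3],
    [0, 0, 0, 0, 0, 0, 0.4],
    [0, 0, 0, 0, 0, 0, 0.55],
    [0, 0, 0, 0, 0, 0, 0.7],
    [0, 0, 0, 0, 0, 0, 0.85],
    [0, 0, 0, 0, 0, 0, 1],
    [0, 0, 0, 0, 0, 0, 1],
    [0, 0, 0, 0, 0, 0, 1],
  ],
)

```text
time: 3.08
ee_pos: [0.4404, -0.319, 0.0509]
tcp_rot: [180.0, 0.0, 88.3]
wrist_force: [-0.0, 0.7, 5.9]
opening: 0.0123
```

>>> apply_moves(
  rows=[
    [0, 0, 10, 0, 0, 0, 1],
    [0, 0, 20, 0, 0, 0, 1],
    [0, 0, 30, 0, 0, 0, 1],
    [0, 0, 40, 0, 0, 0, 1],
    [3, 10, 40, 0, 0, 0, 1],
    [10, 25, 25, 0, 0, -0.4, 1],
    [12, 40, 5, 0, 0, -0.6, 1],
    [14, 45, 0, 0, 0, -0.6, 1],
    [14, 45, 0, 0, 0, -0.6, 1],
    [14, 45, 0, 0, 0, -0.6, 1],
    [14, 45, 0, 0, 0, -0.6, 1],
    [14, 45, 0, 0, 0, -0.6, 1],
    [14, 45, 0, 0, 0, -0.6, 1],
    [14, 45, 0, 0, 0, -0.6, 1],
    [12, 40, 0, 0, 0, 0, 1],
    [9, 27, 0, 0, 0, 0, 1],
    [8, 15, 0, 0, 0, 0, 1],
    [3, 0, 0, 0, 0, 0, 1],
    [0, 0, 0, 0, 0, 0, 1],
  ],
)

```text
time: 5.45
ee_pos: [0.5952, 0.1522, 0.2203]
tcp_rot: [-180.0, 0.0, 83.0]
wrist_force: [0.5, -0.9, -0.6]
opening: 0.0125
```

```bash
python3 - <<'E'
from h import *
print(get_obs()['ee_pos'],get_obs()['opening'],get_obs()['wrist_force'])
s=camera("scene");t=camera("top")
crop(t,210,110,345,200,6,"t2.png");crop(s,260,120,390,280,4,"s2.png")
E
```

```text
[0.59519659 0.15222217 0.22028047] 0.012451833146331612 [ 0.46572878 -0.86962969 -0.63367488]
```

View pics/t2.png

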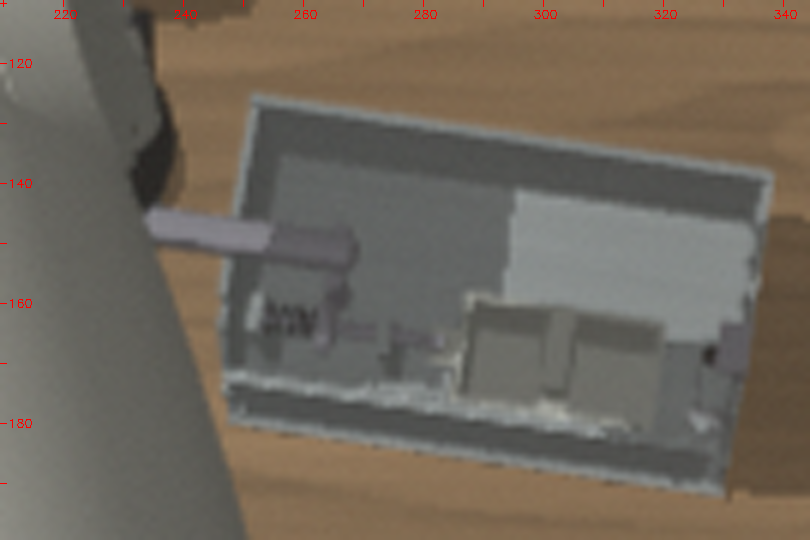

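View pics/s2.png

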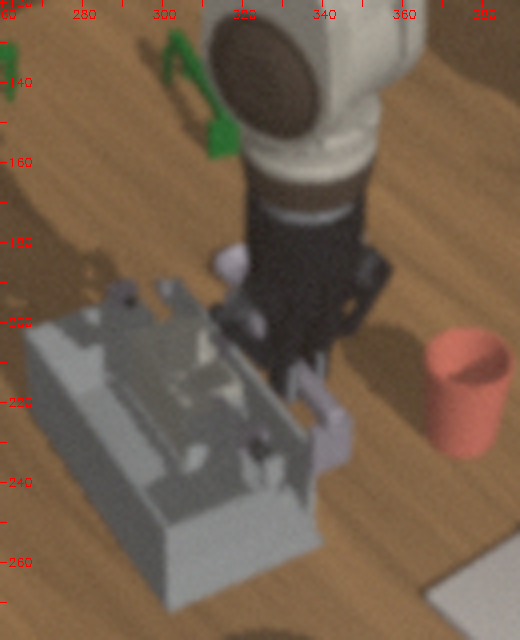

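The key is held level above the bin. In the top view the fork end of its handle is at (268,150.5) and its axis runs left to (236,146.5). I'll compare that with the bar.

```bash
python3 - <<'E'
from h import *
np.set_printoptions(precision=4,suppress=True)
a=onz("top",268.3,151,.2254);b=onz("top",236,146.8,.2254);d=a-b
print(a,b,"yaw",np.degrees(np.arctan2(d[1],d[0])))
y=np.radians(83.0-90-90);u=np.array([np.cos(y),np.sin(y)])
tcp=np.array([.5952,.1522]);print("nominal end",tcp+u*.0903)
# bar line seen in top: z=.0885..0.092
for p in [(267,165.2),(270,165.7),(279,166.5)]: print(onz("top",*p,.092))
O=np.array([.5366,-.0149]);Y=np.radians(-6.9);R2=np.array([[np.cos(Y),-np.sin(Y)],[np.sin(Y),np.cos(Y)]])
for q in [(.03,.083),(.03,.07),(.03,.09),(.03,.1),(.03,.06)]: print(q,O+R2@q, px("top",np.r_[O+R2@q,.092]))
t=cv2.imread("pics/top0.png")[:,:,::-1]
crop(t,245,150,295,180,14,"t_bar.png")
E
```

```text
[0.5854 0.0613 0.2254] [0.5936 0.1373 0.2254] yaw -96.18523982606354
nominal end [0.5842 0.0626]
[0.5775 0.0758 0.092 ]
[0.5763 0.0679 0.092 ]
[0.5747 0.0442 0.092 ]
(0.03, 0.083) [0.5764 0.0639] [271.5228 165.7225]
(0.03, 0.07) [0.5748 0.051 ] [276.4088 166.4188]
(0.03, 0.09) [0.5772 0.0708] [268.8919 165.3475]
(0.03, 0.1) [0.5784 0.0808] [265.1336 164.8119]
(0.03, 0.06) [0.5736 0.0411] [280.1673 166.9545]
```

View pics/t_bar.png

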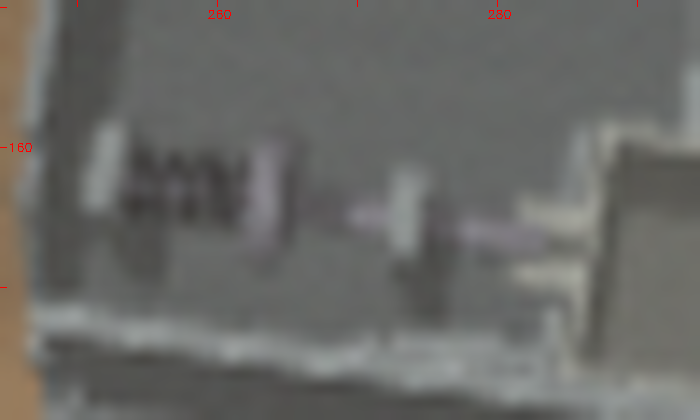

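>>> apply_moves(
  rows=[
    [-2, 1, -10, 0, 0, 0, 1],
    [-3, 1, -20, 0, 0, 0, 1],
    [-2, 0, -20, 0, 0, 0, 1],
    [0, 0, -13, 0, 0, 0, 1],
    [0, 0, -3, 0, 0, 0, 1],
    [0, 0, 0, 0, 0, 0, 1],
    [0, 0, 0, 0, 0, 0, 1],
  ],
)

```text
time: 6.42
ee_pos: [0.5885, 0.1552, 0.1551]
tcp_rot: [179.9, -0.0, 83.1]
wrist_force: [0.7, -0.7, -1.6]
opening: 0.012
```

```bash
python3 - <<'E'
from h import *
s=camera("scene");t=camera("top")
crop(t,230,135,300,185,11,"t3.png");crop(s,285,190,360,260,8,"s3.png")
E
```

```text
(no output)
```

View pics/t3.png

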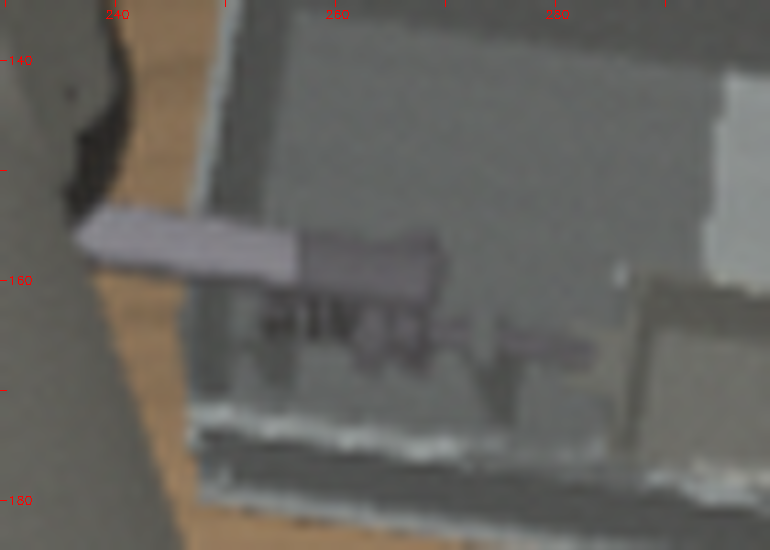

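View pics/s3.png

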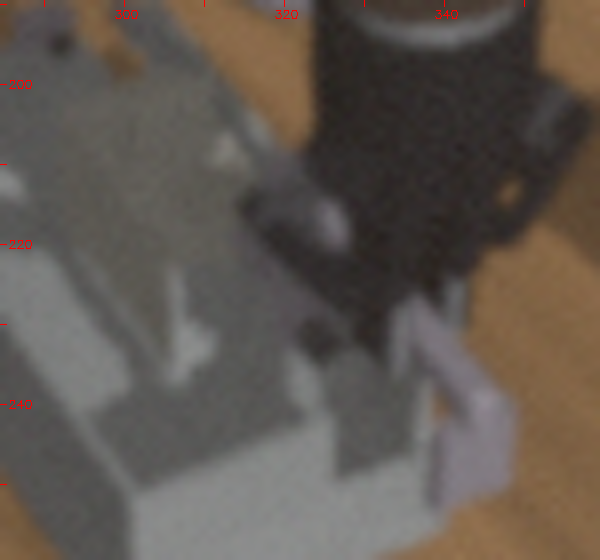

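```bash
python3 - <<'E'
from h import *
np.set_printoptions(precision=4,suppress=True)
y=np.radians(83.1-180);u=np.array([np.cos(y),np.sin(y)])
tcp=np.array([.5885,.1552])
for k in(.0903,.05,.02): print("nominal",tcp+u*k,px("top",np.r_[tcp+u*k,.1602]))
print("nom fork",tcp+u*.0828)
for p in[(269.3,158.7),(255.5,157.4),(242,155.9)]: print(p,onz("top",*p,.1602))
t=camera("top");crop(t,240,145,290,185,14,"t4.png")
g=t[145:180,235:285]
g=cv2.convertScaleAbs(g,alpha=2.2,beta=-120);g=cv2.resize(g,None,fx=14,fy=14,interpolation=cv2.INTER_CUBIC);cv2.imwrite("pics/t4.png",g[:,:,::-1])
E
```

```text
nominal [0.5777 0.0656] [268.7283 159.9131]
nominal [0.5825 0.1056] [252.6756 157.6254]
nominal [0.5861 0.1353] [240.7264 155.9225]
nom fork [0.5786 0.073 ]
(269.3, 158.7) [0.5808 0.0642 0.1602]
(255.5, 157.4) [0.5832 0.0986 0.1602]
(242, 155.9) [0.5862 0.1322 0.1602]
```

View pics/t4.png

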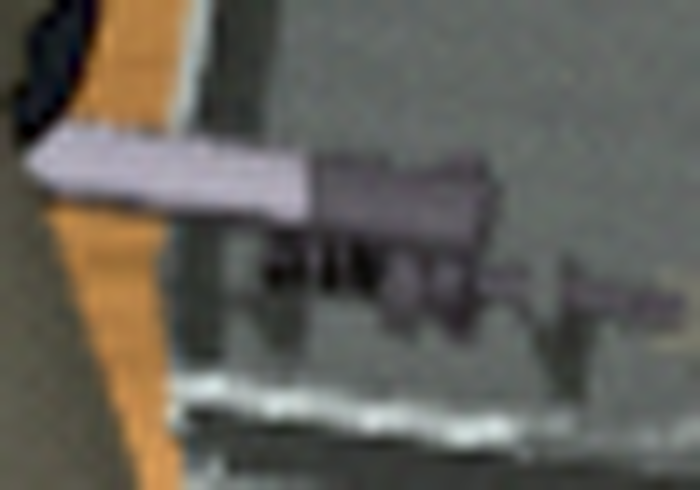

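>>> apply_moves(
  rows=[
    [0.5, 0, -4, 0, 0, 0, 1],
    [0, 0, -4, 0, 0, 0, 1],
    [0, 0, -4, 0, 0, 0, 1],
    [0, 0, -3, 0, 0, 0, 1],
    [0, 0, -1, 0, 0, 0, 1],
    [0, 0, 0, 0, 0, 0, 1],
  ],
)

```text
time: 7.32
ee_pos: [0.5886, 0.1552, 0.1382]
tcp_rot: [-180.0, 0.0, 83.1]
wrist_force: [-0.9, -0.4, -1.2]
opening: 0.0123
```

>>> apply_moves(
  rows=[
    [0, 0, -3, 0, 0, 0, 1],
    [0, 0, -4, 0, 0, 0, 1],
    [0, 0, -4, 0, 0, 0, 1],
    [0, 0, -4, 0, 0, 0, 1],
    [0, 0, -2, 0, 0, 0, 1],
    [0, 0, 0, 0, 0, 0, 1],
  ],
)

```text
time: 8.07
ee_pos: [0.5885, 0.1552, 0.1211]
tcp_rot: [-180.0, 0.0, 83.1]
wrist_force: [-0.1, 1.1, -1.2]
opening: 0.0125
```

```bash
python3 - <<'E'
from h import *
t=camera("top");s=camera("scene")
g=t[145:180,235:285]
g=cv2.convertScaleAbs(g,alpha=2.2,beta=-120);g=cv2.resize(g,None,fx=14,fy=14,interpolation=cv2.INTER_CUBIC);cv2.imwrite("pics/t5.png",g[:,:,::-1])
g=s[195:255,290:350]
g=cv2.convertScaleAbs(g,alpha=1.8,beta=-80);g=cv2.resize(g,None,fx=9,fy=9,interpolation=cv2.INTER_CUBIC);cv2.imwrite("pics/s5.png",g[:,:,::-1])
E
```

```text
(no output)
```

View pics/t5.png

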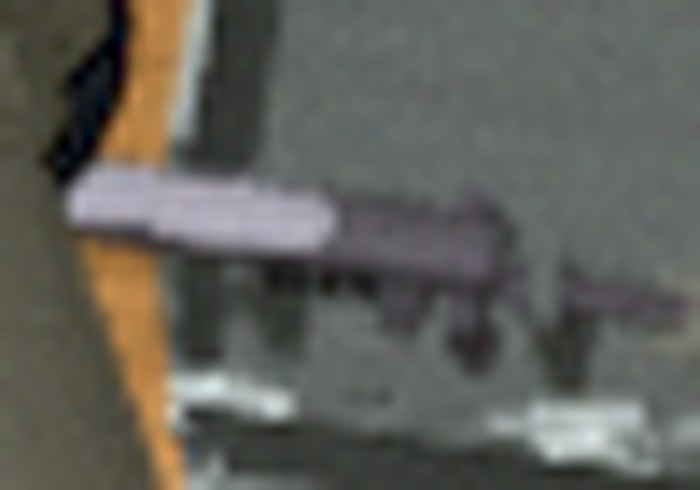

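View pics/s5.png

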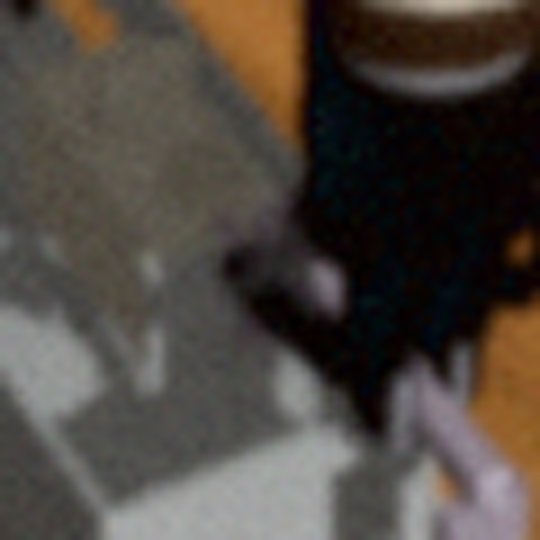

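The fork straddles the bar: the front tine is at about (268,169), between the collar and the inner lug, and there's no contact force. I'll push along bin +y.

>>> apply_moves(
  rows=[
    [0.2, 2, 0, 0, 0, 0, 1],
    [0.3, 2.5, 0, 0, 0, 0, 1],
    [0.3, 2.5, 0, 0, 0, 0, 1],
    [0.3, 2.5, 0, 0, 0, 0, 1],
    [0.3, 2.5, 0, 0, 0, 0, 1],
    [0.3, 2.5, 0, 0, 0, 0, 1],
    [0.3, 2, 0, 0, 0, 0, 1],
    [0.3, 2, 0, 0, 0, 0, 1],
  ],
)

```text
time: 9.18
ee_pos: [0.5909, 0.1733, 0.1211]
tcp_rot: [-180.0, 0.1, 83.1]
wrist_force: [-0.0, -5.6, -1.9]
opening: 0.0126
```

>>> apply_moves(
  rows=[
    [0.2, 2, 0, 0, 0, 0, 1],
    [0.2, 2, 0, 0, 0, 0, 1],
    [0, 0, 0, 0, 0, 0, 1],
    [0, 0, 0, 0, 0, 0, 1],
  ],
)

```text
time: 9.68
ee_pos: [0.5913, 0.1771, 0.121]
tcp_rot: [-180.0, 0.1, 83.1]
wrist_force: [1.1, -6.1, -2.2]
opening: 0.0123
```

```bash
cat > v.py <<'E'
from h import *
import sys
n=sys.argv[1]
t=camera("top");s=camera("scene")
g=t[125:195,235:345]
g=cv2.convertScaleAbs(g,alpha=1.7,beta=-70);g=cv2.resize(g,None,fx=7,fy=7,interpolation=cv2.INTER_CUBIC);cv2.imwrite(f"pics/t{n}.png",g[:,:,::-1])
g=s[180:280,255:355]
g=cv2.convertScaleAbs(g,alpha=1.5,beta=-50);g=cv2.resize(g,None,fx=6,fy=6,interpolation=cv2.INTER_CUBIC);cv2.imwrite(f"pics/s{n}.png",g[:,:,::-1])
E
python3 v.py 6
```

```text
(no output)
```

View pics/t6.png

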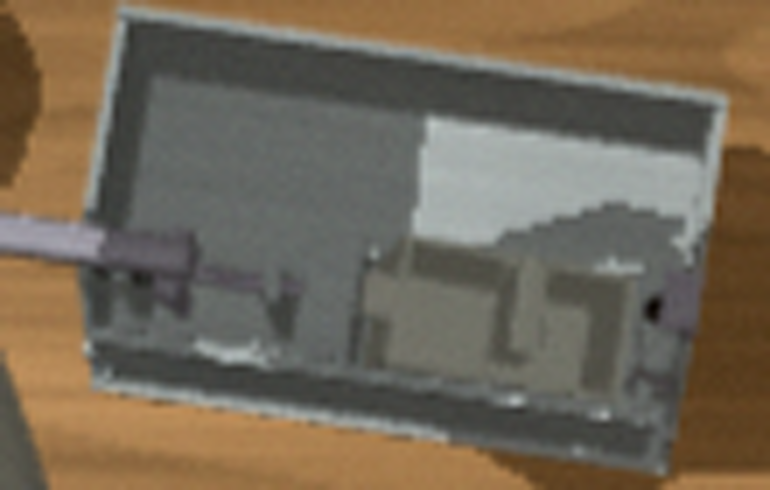

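View pics/s6.png

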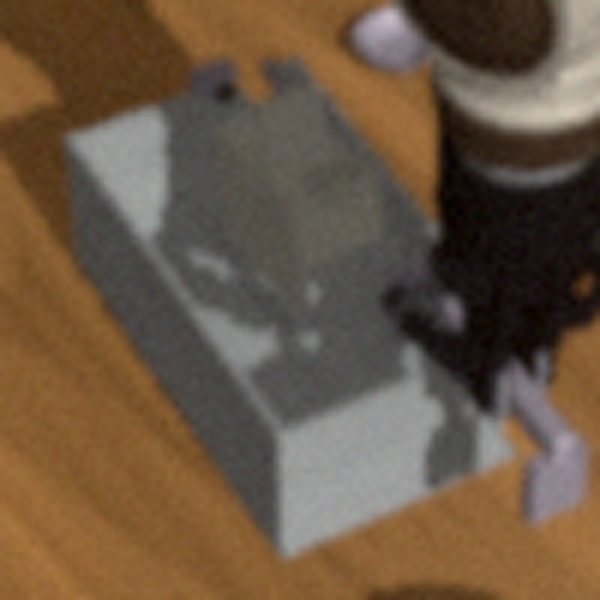

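The liner has sprung up: the fin tilts toward −y and the ear is clear of the bar tip. Now I'll let the bar return and withdraw the key.

>>> apply_moves(
  rows=[
    [-0.4, -3, 0, 0, 0, 0, 1],
    [-0.5, -4, 0, 0, 0, 0, 1],
    [-0.5, -4, 0, 0, 0, 0, 1],
    [-0.5, -4, 0, 0, 0, 0, 1],
    [-0.4, -3, 0, 0, 0, 0, 1],
    [-0.2, -2, 0, 0, 0, 0, 1],
    [0, 0, 0, 0, 0, 0, 1],
    [0, 0, 0, 0, 0, 0, 1],
  ],
)

```text
time: 10.78
ee_pos: [0.5888, 0.1579, 0.1213]
tcp_rot: [180.0, -0.0, 83.1]
wrist_force: [0.2, 0.4, -0.3]
opening: 0.0126
```

>>> apply_moves(
  rows=[
    [0, 0, 4, 0, 0, 0, 1],
    [0, 0, 6, 0, 0, 0, 1],
    [0, 0, 10, 0, 0, 0, 1],
    [0, 0, 15, 0, 0, 0, 1],
    [0, 0, 25, 0, 0, 0, 1],
    [0, 0, 30, 0, 0, 0, 1],
    [0, 0, 10, 0, 0, 0, 1],
    [0, 0, 0, 0, 0, 0, 1],
  ],
)

```text
time: 11.78
ee_pos: [0.5892, 0.1578, 0.2219]
tcp_rot: [179.9, -0.0, 83.1]
wrist_force: [0.4, 0.8, -1.4]
opening: 0.0123
```

```bash
python3 v.py 7
```

```text
(no output)
```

View pics/t7.png

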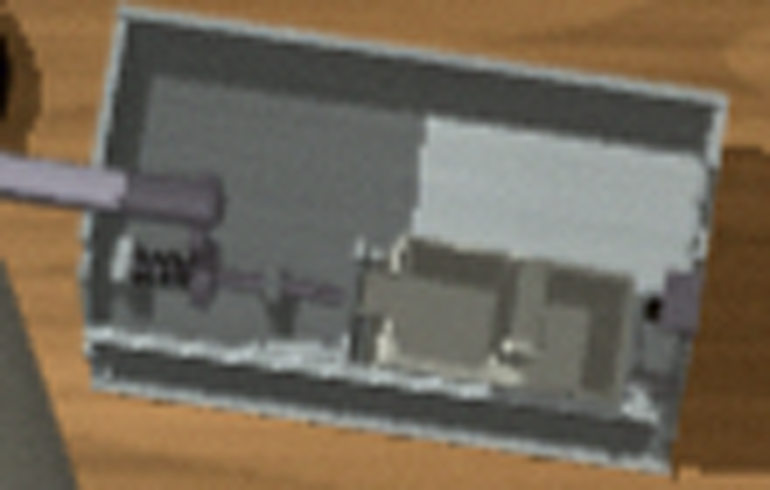

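View pics/s7.png

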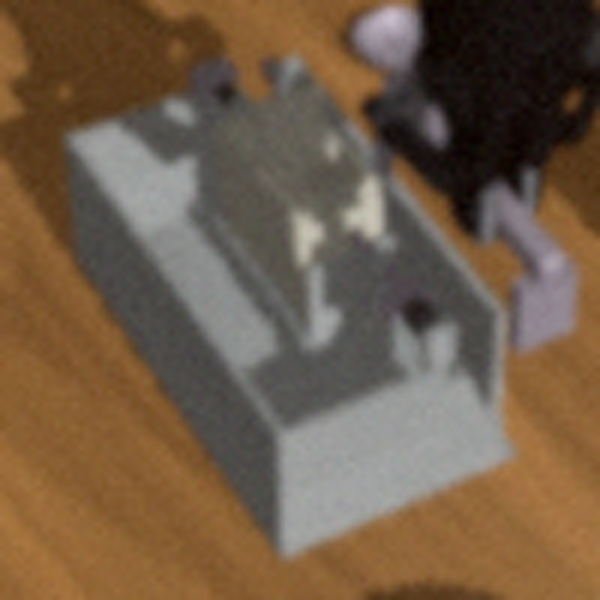

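The bar is back and the liner stays up. I'll take the key back to its own patch of open counter.

>>> apply_moves(
  rows=[
    [-5, -15, 0, 0, 0, 0, 1],
    [-10, -30, 0, 0, 0, 0, 1],
    [-14, -45, 0, 0, 0, 0, 1],
    [-14, -45, 0, 0, 0, 0.6, 1],
    [-14, -45, 0, 0, 0, 0.6, 1],
    [-14, -45, 0, 0, 0, 0.8, 1],
    [-14, -45, 0, 0, 0, 0.8, 1],
    [-14, -45, 0, 0, 0, 0.8, 1],
    [-14, -45, 0, 0, 0, 0.8, 1],
    [-14, -45, -10, 0, 0, 0.8, 1],
    [-12, -40, -20, 0, 0, 0, 1],
    [-7, -22, -30, 0, 0, 0, 1],
    [-3, -10, -35, 0, 0, 0, 1],
    [0, 0, -30, 0, 0, 0, 1],
    [0, 0, -20, 0, 0, 0, 1],
    [0, 0, -10, 0, 0, 0, 1],
    [0, 0, -7, 0, 0, 0, 1],
    [0, 0, 0, 0, 0, 0, 1],
  ],
)

```text
time: 14.12
ee_pos: [0.4397, -0.3193, 0.0593]
tcp_rot: [-180.0, -0.0, 88.3]
wrist_force: [-0.0, 0.6, 0.1]
opening: 0.0122
```

>>> apply_moves(
  rows=[
    [0, 0, -3, 0, 0, 0, 1],
    [0, 0, -3, 0, 0, 0, 1],
    [0, 0, -2, 0, 0, 0, 1],
    [0, 0, 0, 0, 0, 0, 1],
    [0, 0, 0, 0, 0, 0, 1],
  ],
)

```text
time: 14.75
ee_pos: [0.4399, -0.3193, 0.0514]
tcp_rot: [180.0, 0.0, 88.3]
wrist_force: [0.1, 0.0, -1.0]
opening: 0.0123
```

>>> apply_moves(
  rows=[
    [0, 0, -0.5, 0, 0, 0, 1],
    [0, 0, 0, 0, 0, 0, 0.9],
    [0, 0, 0, 0, 0, 0, 0.75],
    [0, 0, 0, 0, 0, 0, 0.6],
    [0, 0, 0, 0, 0, 0, 0.45],
    [0, 0, 0, 0, 0, 0, 0.3],
    [0, 0, 0, 0, 0, 0, 0.3],
    [0, 0, 15, 0, 0, 0, 0.3],
    [0, 0, 30, 0, 0, 0, 0.3],
    [0, 0, 40, 0, 0, 0, 0.3],
    [0, 20, 40, 0, 0, 0, 0.3],
    [0, 30, 25, 0, 0, 0, 0.3],
    [0, 0, 0, 0, 0, 0, 0.3],
  ],
)

```text
time: 16.38
ee_pos: [0.4407, -0.2686, 0.2043]
tcp_rot: [179.7, 0.1, 88.4]
wrist_force: [-0.2, -0.3, 0.0]
opening: 0.0597
```

```bash
python3 - <<'E'
from h import *
s=camera("scene");t=camera("top")
crop(t,330,130,510,290,4,"t8.png");crop(s,200,90,340,210,5,"s8.png")
crop(s,255,170,350,275,6,"s8b.png");crop(t,240,120,345,200,7,"t8b.png")
E
```

```text
(no output)
```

View pics/t8.png

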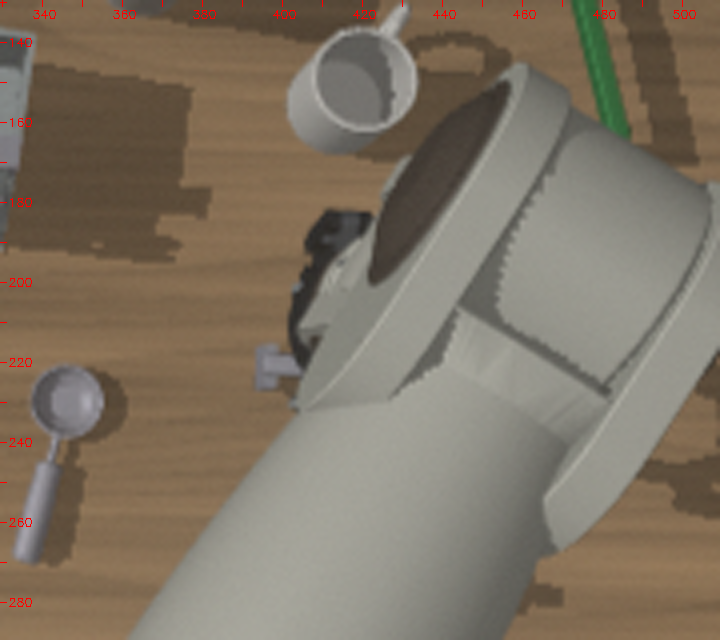

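View pics/s8.png

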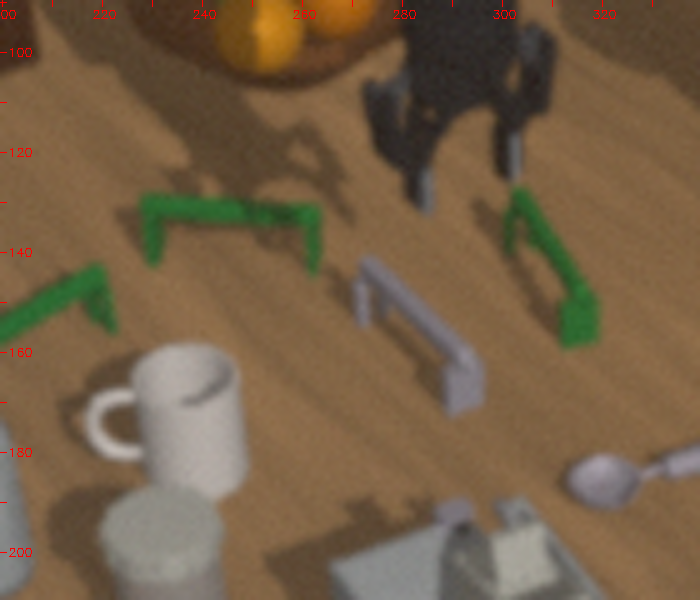

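View pics/t8b.png

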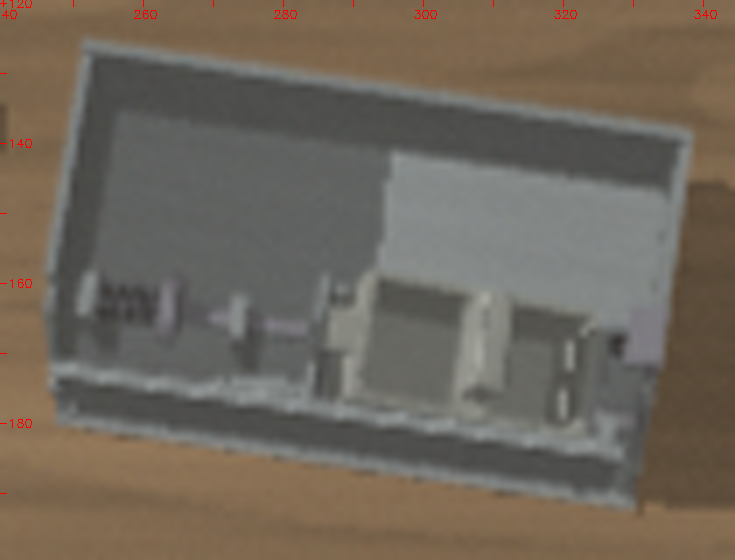

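View pics/s8b.png

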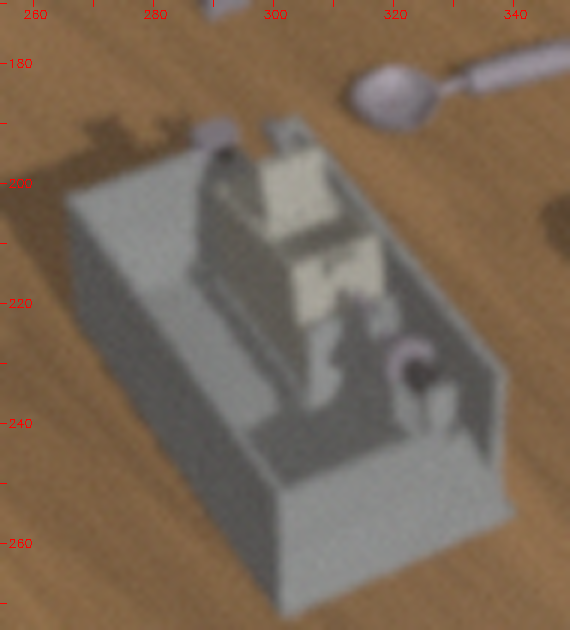

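The key rests on its tines and heel where it first stood. The liner is leaning, with its fin top at about (310,167.5) in the top view and (298,203) in the scene view. I'll check this against the pivot geometry.

```bash
python3 - <<'E'
from h import *
np.set_printoptions(precision=4,suppress=True)
O=np.array([.5366,-.0149]);Y=np.radians(-6.9);R2=np.array([[np.cos(Y),-np.sin(Y)],[np.sin(Y),np.cos(Y)]])
for n,q in dict(fintop=(.03,-.0193,.1254),finpt=(.03,-.0168,.1116),e1=(.012,-.0193,.1254),e2=(.048,-.0193,.1254)).items():
    W=np.r_[O+R2@q[:2],q[2]];print(n,W,px("top",W),px("scene",W))
p=onz("top",310,167.5,.1254);print(p,R2.T@(p[:2]-O))
print(tri((302,196),(310,167.5)))
t=camera("top");s=camera("scene")
g=t[150:190,280:345];g=cv2.convertScaleAbs(g,alpha=2,beta=-110);cv2.imwrite("pics/t9.png",cv2.resize(g,None,fx=12,fy=12,interpolation=cv2.INTER_CUBIC)[:,:,::-1])
g=s[185:240,285:335];g=cv2.convertScaleAbs(g,alpha=1.5,beta=-70);cv2.imwrite("pics/s9.png",cv2.resize(g,None,fx=10,fy=10,interpolation=cv2.INTER_CUBIC)[:,:,::-1])
E
```

```text
fintop [ 0.5641 -0.0377  0.1254] [310.0521 168.8491] [302.4451 195.4359]
finpt [ 0.5644 -0.0352  0.1116] [309.0641 169.7015] [302.8919 199.218 ]
e1 [ 0.5462 -0.0355  0.1254] [309.055  175.7103] [307.5928 193.4867]
e2 [ 0.5819 -0.0398  0.1254] [311.0452 162.0158] [297.252  197.4023]
[ 0.5676 -0.0375  0.1254] [ 0.0335 -0.0187]
(array([ 0.5671, -0.037 ,  0.1254]), np.float64(0.001388258293787699))
```

View pics/t9.png

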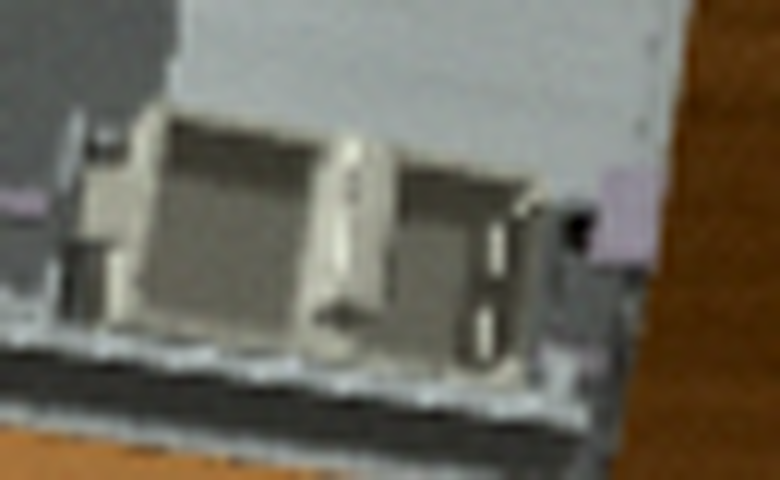

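View pics/s9.png

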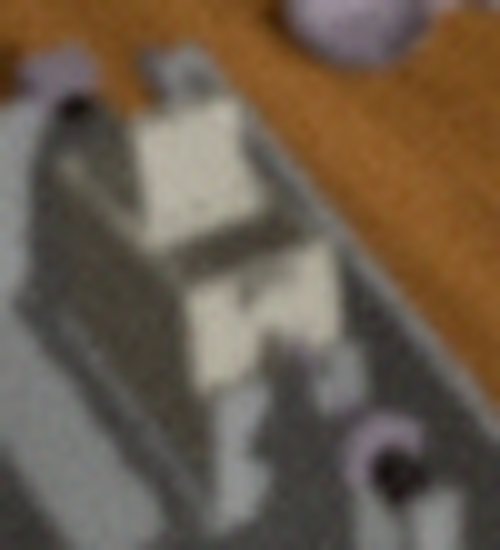

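```bash
python3 - <<'E'
from h import *
print(get_obs()['q'],get_obs()['ee_pos'],get_obs()['tcp_rot'])
E
```

```text
[-3.15261658e+01 -3.95640662e-01 -8.32272597e-01  8.96302987e+01
 -8.76484176e-03  6.02065704e+01] [ 0.43954285 -0.26967649  0.19993566] [-1.79937561e+02 -2.56498068e-02  8.82672549e+01]
```

>>> apply_moves(
  rows=[
    [5, 10, 0, 0, 0, 8, 0.45],
    [10, 18, 0, 0, 0, 10.2, 0.45],
    [11, 20, 0, 0, 0, 10.2, 0.45],
    [11, 20, 0, 0, 0, 10.2, 0.45],
    [11, 20, 0, 0, 0, 10.2, 0.45],
    [11, 20, 0, 0, 0, 10.2, 0.45],
    [11, 20, 0, 0, 0, 10.2, 0.45],
    [11, 20, 0, 0, 0, 10.2, 0.45],
    [11, 20, 0, 0, 0, 5.4, 0.45],
    [11, 20, 0, 3.4, -0.41, 0, 0.45],
    [11, 20, 0, 3.4, -0.41, 0, 0.45],
    [9, 12, -9, 3.4, -0.41, 0, 0.45],
    [0, 0, 0, 0, 0, 0, 0.45],
    [0, 0, 0, 0, 0, 0, 0.45],
  ],
)

```text
time: 18.32
ee_pos: [0.5625, -0.05, 0.1914]
tcp_rot: [169.8, -0.1, 173.0]
wrist_force: [0.4, -0.0, 0.6]
opening: 0.0474
```

```bash
python3 - <<'E'
from h import *
o=get_obs();print(o['ee_pos'],o['tcp_rot'],o['opening'])
from scipy.spatial.transform import Rotation as R
print(R.from_euler('xyz',o['tcp_rot'],degrees=True).as_matrix())
t=camera("top");s=camera("scene")
crop(s,255,120,350,275,4,"s10.png");crop(t,240,120,345,220,6,"t10.png")
E
```

```text
[ 0.56248197 -0.05004787  0.19138259] [ 1.69803919e+02 -6.77158061e-02  1.73048332e+02] 0.047404333839558846
[[-0.99264791  0.11932834  0.02027013]
 [ 0.12103195  0.9769471   0.17585687]
 [ 0.00118186  0.17701729 -0.98420703]]
```

View pics/s10.png

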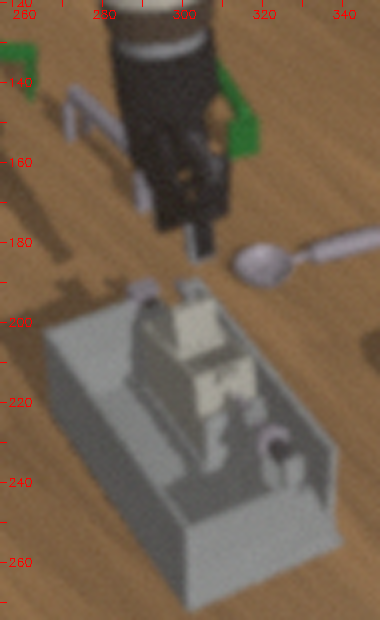

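View pics/t10.png

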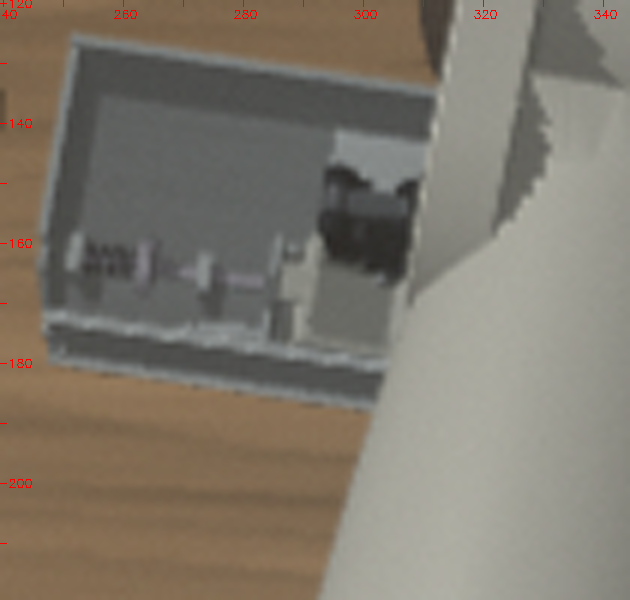

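The gripper is aligned above the fin, tilted 10.2°. I'll go down along the tool axis.

>>> apply_moves(
  rows=[
    [0.3, 2.7, -14.8, 0, 0, 0, 0.45],
    [0.4, 3.6, -19.7, 0, 0, 0, 0.45],
    [0.4, 3.6, -19.7, 0, 0, 0, 0.45],
    [0.3, 2.7, -14.8, 0, 0, 0, 0.45],
    [0.3, 1.8, -9.8, 0, 0, 0, 0.45],
    [0, 0, 0, 0, 0, 0, 0.45],
    [0, 0, 0, 0, 0, 0, 0.6],
    [0, 0, 0, 0, 0, 0, 0.7],
  ],
  grip_force=40,
)

```text
time: 19.42
ee_pos: [0.5649, -0.0351, 0.1137]
tcp_rot: [169.7, 0.1, 173.1]
wrist_force: [-0.3, -0.5, 0.2]
opening: 0.0256
```

```bash
python3 v.py 11
```

```text
(no output)
```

View pics/s11.png

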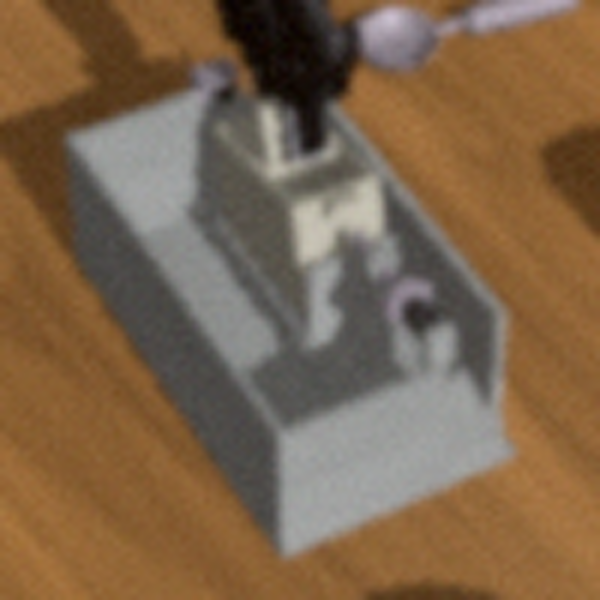

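The fin is between the fingers at an opening of 25 mm. I'll close the rest of the way.

>>> apply_moves(
  rows=[
    [0, 0, 0, 0, 0, 0, 0.8],
    [0, 0, 0, 0, 0, 0, 0.9],
    [0, 0, 0, 0, 0, 0, 1],
    [0, 0, 0, 0, 0, 0, 1],
    [0, 0, 0, 0, 0, 0, 1],
  ],
)

```text
time: 20.15
ee_pos: [0.5646, -0.0348, 0.1131]
tcp_rot: [169.7, 0.0, 173.1]
wrist_force: [0.0, 1.6, 0.9]
opening: 0.0117
```

>>> apply_moves(
  rows=[
    [0, 0, 4, 0, 0, 0, 1],
    [0, 0, 8, 0, 0, 0, 1],
    [0, 0, 12, 0, 0, 0, 1],
    [0, 0, 18, 0, 0, 0, 1],
    [0, 0, 25, 0, 0, 0, 1],
    [0, 0, 25, 0, 0, 0, 1],
    [0, 0, 25, 0, 0, 0, 1],
    [0, 0, 20, 0, 0, 0, 1],
    [0, 0, 10, 0, 0, 0, 1],
    [0, 0, 0, 0, 0, 0, 1],
    [0, 0, 0, 0, 0, 0, 1],
  ],
)

```text
time: 21.52
ee_pos: [0.5643, -0.0349, 0.2592]
tcp_rot: [169.7, -0.1, 173.1]
wrist_force: [-0.2, -0.5, -1.6]
opening: 0.0112
```

```bash
python3 - <<'E'
from h import *
t=camera("top");s=camera("scene")
crop(s,255,120,375,275,4,"s12.png");crop(t,240,120,345,220,6,"t12.png")
E
```

```text
(no output)
```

View pics/s12.png

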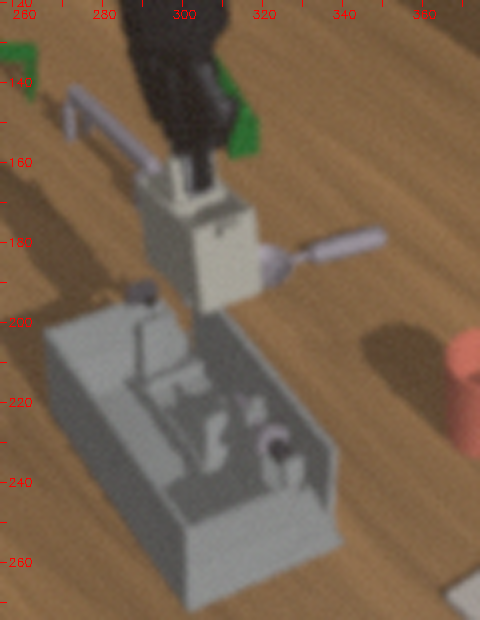

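>>> apply_moves(
  rows=[
    [-4, 12, 0, -3.4, 0.41, 0, 1],
    [-9, 25, 0, -3.4, 0.41, 0, 1],
    [-12, 34, 0, -3.4, 0.41, 0, 1],
    [-13, 37, 0, 0, 0, 0, 1],
    [-13, 38, 0, 0, 0, 0, 1],
    [-13, 38, 0, 0, 0, 0, 1],
    [-13, 38, 0, 0, 0, 0, 1],
    [-13, 38, 0, 0, 0, 0, 1],
    [-12, 34, 0, 0, 0, 0, 1],
    [-8, 22, -20, 0, 0, 0, 1],
    [-6, 15, -40, 0, 0, 0, 1],
    [0, 0, -40, 0, 0, 0, 1],
    [0, 0, -20, 0, 0, 0, 1],
    [0, 0, 0, 0, 0, 0, 1],
    [0, 0, 0, 0, 0, 0, 1],
  ],
)

```text
time: 23.5
ee_pos: [0.4488, 0.2962, 0.1409]
tcp_rot: [180.0, 0.0, 173.1]
wrist_force: [0.3, 0.1, -1.8]
opening: 0.0109
```

```bash
python3 - <<'E'
from h import *
np.set_printoptions(precision=4,suppress=True)
t=camera("top");s=camera("scene")
crop(s,340,180,460,320,4,"s13.png");crop(t,120,140,270,270,5,"t13.png")
s0=cv2.imread("pics/scene0.png")[:,:,::-1];t0=cv2.imread("pics/top0.png")[:,:,::-1]
crop(s0,355,235,450,315,7,"sslab.png");crop(t0,150,175,230,255,7,"tslab.png")
E
```

```text
(no output)
```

View pics/s13.png

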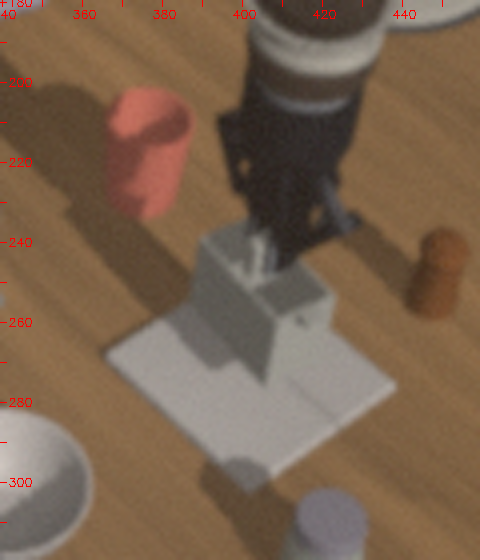

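View pics/t13.png

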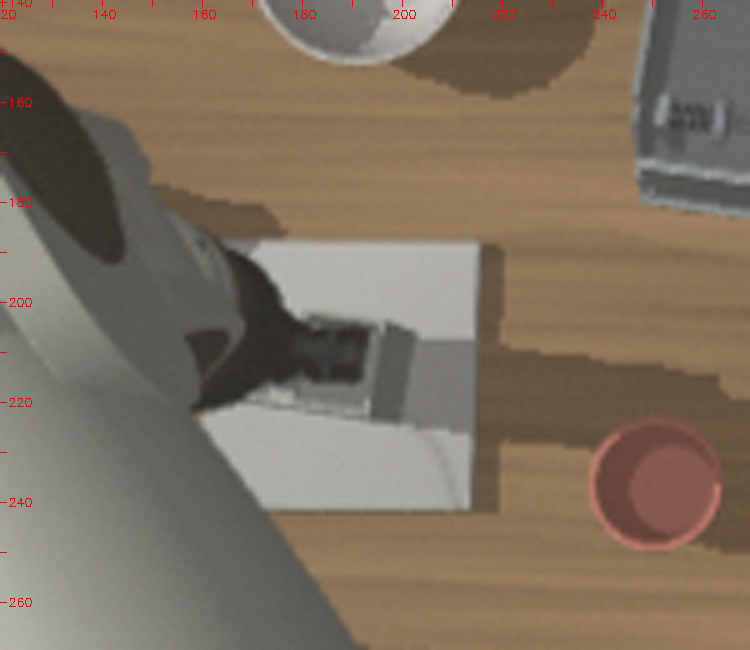

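View pics/sslab.png

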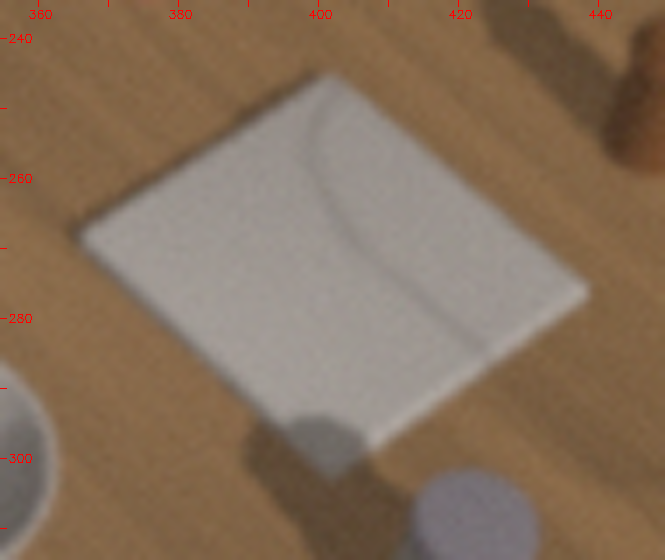

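View pics/tslab.png

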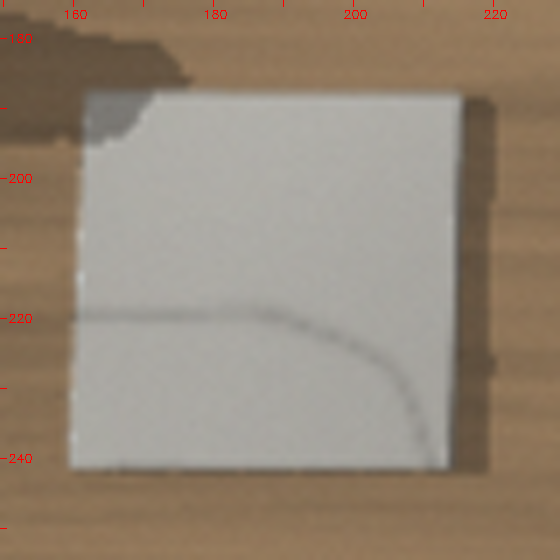

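```bash
python3 - <<'E'
from h import *
np.set_printoptions(precision=4,suppress=True)
for n,c in dict(top=[(161.5,187.6),(215.2,187.6),(213.4,241.2),(159.3,241)],scene=[(401.8,245),(438.5,276),(401.8,301.5),(365.5,268)]).items():
    P=np.array([onz(n,*p,.01) for p in c]);print(n,P.mean(0),np.linalg.norm(P-np.roll(P,1,0),axis=1))
E
```

```text
top [0.4505 0.2989 0.01  ] [0.1481 0.1491 0.149  0.148 ]
scene [0.45   0.2997 0.01  ] [0.1492 0.1504 0.1479 0.1494]
```

>>> apply_moves(
  rows=[
    [1.5, 3, -10, 0, 0, 0, 1],
    [0, 0, -14, 0, 0, 0, 1],
    [0, 0, -7, 0, 0, 0, 1],
    [0, 0, -3, 0, 0, 0, 1],
    [0, 0, -2, 0, 0, 0, 1],
    [0, 0, -1, 0, 0, 0, 1],
    [0, 0, 0, 0, 0, 0, 1],
  ],
)

```text
time: 24.48
ee_pos: [0.4501, 0.2991, 0.1032]
tcp_rot: [180.0, 0.0, 173.1]
wrist_force: [-0.8, 0.4, -1.2]
opening: 0.0112
```

>>> apply_moves(
  rows=[
    [0, 0, -1, 0, 0, 0, 1],
    [0, 0, -1, 0, 0, 0, 1],
    [0, 0, 0, 0, 0, 0, 1],
  ],
)

```text
time: 24.85
ee_pos: [0.4502, 0.2993, 0.1015]
tcp_rot: [180.0, 0.0, 173.1]
wrist_force: [-0.1, 0.6, 2.5]
opening: 0.0114
```

>>> apply_moves(
  rows=[
    [0, 0, -0.5, 0, 0, 0, 1],
    [0, 0, 0, 0, 0, 0, 1],
    [0, 0, 0, 0, 0, 0, 0.9],
    [0, 0, 0, 0, 0, 0, 0.8],
    [0, 0, 0, 0, 0, 0, 0.7],
    [0, 0, 0, 0, 0, 0, 0.6],
    [0, 0, 0, 0, 0, 0, 0.6],
    [0, 0, 15, 0, 0, 0, 0.6],
    [0, 0, 30, 0, 0, 0, 0.6],
    [0, 0, 40, 0, 0, 0, 0.6],
    [-10, -20, 40, 0, 0, 0, 0.6],
    [-20, -30, 10, 0, 0, 0, 0.6],
    [-10, -30, 0, 0, 0, 0, 1],
  ],
)

```text
time: 26.48
ee_pos: [0.4097, 0.2186, 0.238]
tcp_rot: [179.9, 0.1, 173.1]
wrist_force: [0.1, 0.3, -0.7]
opening: 0.0173
```

```bash
python3 - <<'E'
from h import *
np.set_printoptions(precision=4,suppress=True)
t=camera("top");s=camera("scene")
crop(s,340,180,460,320,4,"s14.png");crop(t,120,140,345,270,3.5,"t14.png")
E
```

```text
(no output)
```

View pics/s14.png

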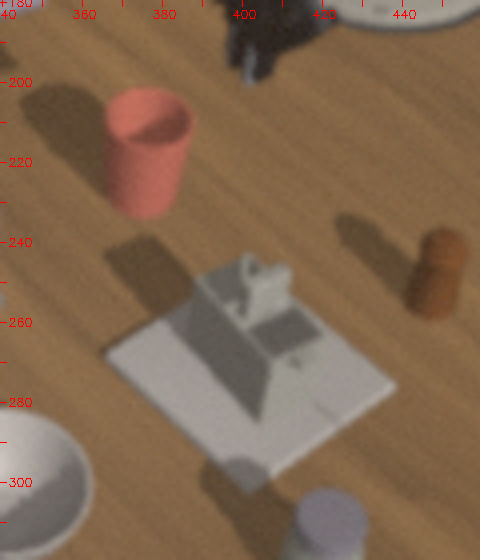

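View pics/t14.png

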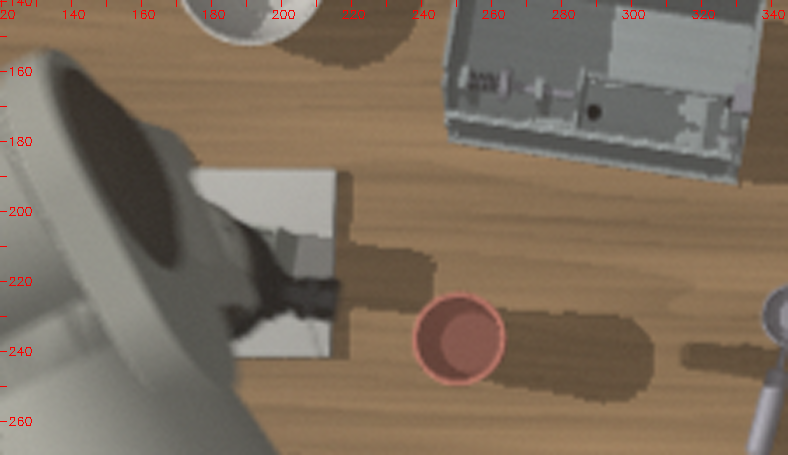

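The liner stands upright on the slab and the tray is empty. Next I'll bring the closed fingers in front of the tray plate.

>>> apply_moves(
  rows=[
    [5, -12, 0, 0, 0, 0, 1],
    [10, -27, 0, 0, 0, 0, 1],
    [13, -36, 0, 0, 0, 0, 1],
    [13, -36, 0, 0, 0, 0, 1],
    [13, -36, 0, 0, 0, 0, 1],
    [10, -27, -10, 0, 0, 0, 1],
    [7, -18, -25, 0, 0, 0, 1],
    [0, 0, -35, 0, 0, 0, 1],
    [0, 0, -35, 0, 0, 0, 1],
    [0, 0, -20, 0, 0, 0, 1],
    [0, 0, -10, 0, 0, 0, 1],
    [0, 0, 0, 0, 0, 0, 1],
  ],
  grip_force=60,
)

```text
time: 28.08
ee_pos: [0.4811, 0.0271, 0.1002]
tcp_rot: [-180.0, -0.1, 173.1]
wrist_force: [0.7, -0.1, 0.2]
opening: -0.0002
```

```bash
python3 - <<'E'
from h import *
t=camera("top");s=camera("scene")
crop(s,255,120,375,275,4,"s15.png");crop(t,130,120,345,260,3.5,"t15.png")
E
```

```text
(no output)
```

View pics/s15.png

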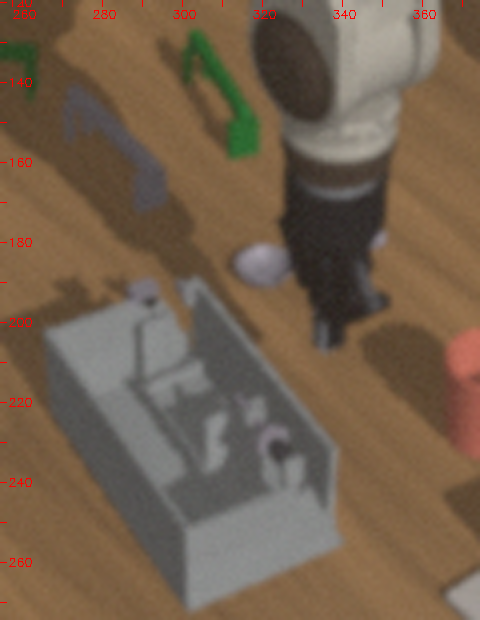

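View pics/t15.png

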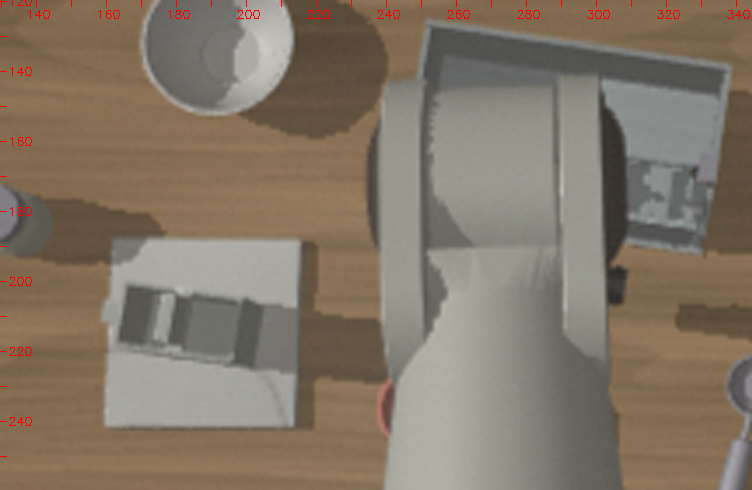

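>>> apply_moves(
  rows=[
    [8, -1, 1, 0, 0, 0, 1],
    [12, -1.4, 1, 0, 0, 0, 1],
    [12, -1.4, 0, 0, 0, 0, 1],
    [6, -0.7, 0, 0, 0, 0, 1],
    [4, -0.5, 0, 0, 0, 0, 1],
    [4, -0.5, 0, 0, 0, 0, 1],
    [4, -0.5, 0, 0, 0, 0, 1],
    [4, -0.5, 0, 0, 0, 0, 1],
    [4, -0.5, 0, 0, 0, 0, 1],
    [0, 0, 0, 0, 0, 0, 1],
  ],
)

```text
time: 29.42
ee_pos: [0.5382, 0.0202, 0.1022]
tcp_rot: [-180.0, -0.1, 173.1]
wrist_force: [-5.8, 0.3, 2.2]
opening: 0.0
```

>>> apply_moves(
  rows=[
    [3, -0.4, 0, 0, 0, 0, 1],
    [3, -0.4, 0, 0, 0, 0, 1],
    [3, -0.4, 0, 0, 0, 0, 1],
    [3, -0.4, 0, 0, 0, 0, 1],
    [0, 0, 0, 0, 0, 0, 1],
  ],
)

```text
time: 30.05
ee_pos: [0.5486, 0.0188, 0.1012]
tcp_rot: [-180.0, -0.3, 173.1]
wrist_force: [-10.8, 1.6, -0.3]
opening: -0.0
```

>>> apply_moves(
  rows=[
    [2, -0.3, 0, 0, 0, 0, 1],
    [2, -0.3, 0, 0, 0, 0, 1],
    [2, -0.3, 0, 0, 0, 0, 1],
    [0, 0, 0, 0, 0, 0, 1],
  ],
)

```text
time: 30.55
ee_pos: [0.5539, 0.018, 0.1004]
tcp_rot: [-180.0, -0.5, 173.1]
wrist_force: [-12.5, 2.3, -3.3]
opening: 0.0002
```

>>> apply_moves(
  rows=[
    [2, -0.3, 0, 0, 0, 0, 1],
    [2, -0.3, 0, 0, 0, 0, 1],
    [0, 0, 0, 0, 0, 0, 1],
  ],
)

```text
time: 30.92
ee_pos: [0.5598, 0.0171, 0.1015]
tcp_rot: [-180.0, -0.2, 173.1]
wrist_force: [-5.5, 0.7, -2.2]
opening: -0.0001
```

>>> apply_moves(
  rows=[
    [1.5, -0.2, 0, 0, 0, 0, 1],
    [0, 0, 0, 0, 0, 0, 1],
  ],
)

```text
time: 31.18
ee_pos: [0.5605, 0.017, 0.1016]
tcp_rot: [-180.0, -0.3, 173.1]
wrist_force: [-10.0, 1.4, -0.8]
opening: 0.0
```

>>> apply_moves(
  rows=[
    [-5, 0.6, 0, 0, 0, 0, 1],
    [-15, 1.8, 0, 0, 0, 0, 1],
    [-25, 3, 0, 0, 0, 0, 1],
    [-30, 0, 20, 0, 0, 0, 1],
    [-20, -20, 40, 0, 0, 0, 1],
    [-10, -40, 40, 0, 0, 0, 1],
    [-10, -50, 30, 0, 0, 0, 1],
    [-10, -50, 0, 0, 0, 0, 1],
    [-10, -50, 0, 0, 0, 0, 1],
    [-10, -50, 0, 0, 0, 0, 1],
    [0, -50, 0, 0, 0, 0, 1],
    [0, -30, 0, 0, 0, 0, 1],
    [0, 0, 0, 0, 0, 0, 1],
  ],
)

```text
time: 32.8
ee_pos: [0.4173, -0.3196, 0.2323]
tcp_rot: [-180.0, 0.0, 172.9]
wrist_force: [0.2, 1.0, -0.2]
opening: -0.0001
```

```bash
python3 - <<'E'
from h import *
t=camera("top");s=camera("scene")
cv2.imwrite("pics/s16.png",s[:,:,::-1]);cv2.imwrite("pics/t16.png",t[:,:,::-1])
crop(s,255,170,350,275,6,"s16b.png");crop(t,240,120,345,200,7,"t16b.png")
E
```

```text
(no output)
```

View pics/s16.png

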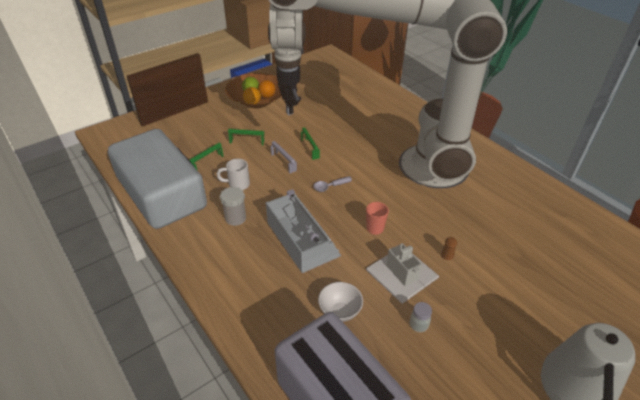

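View pics/t16.png

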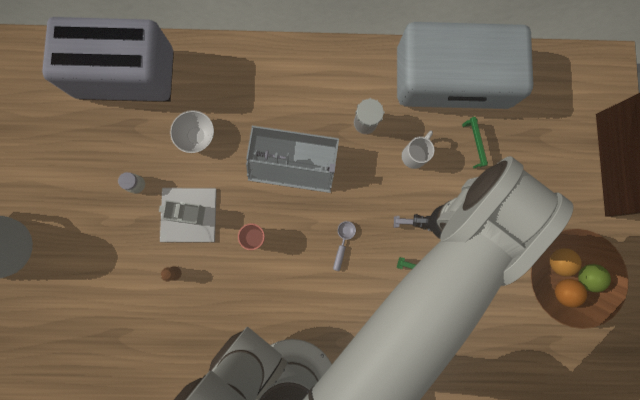

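View pics/t16b.png

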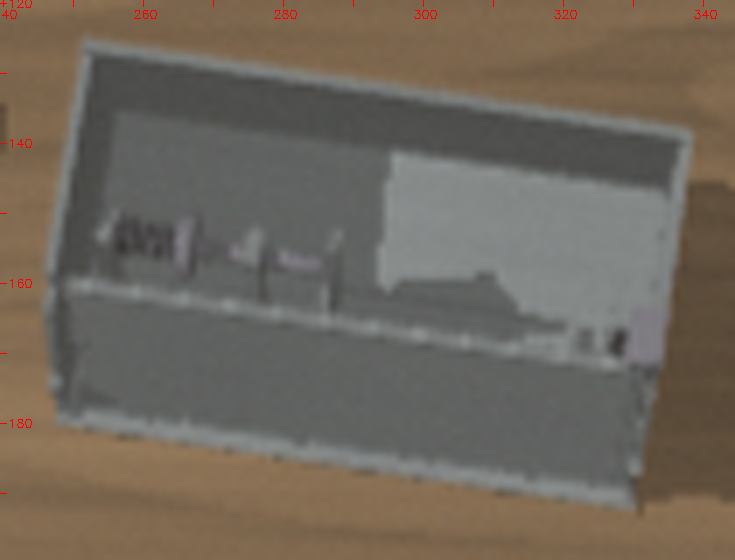

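View pics/s16b.png

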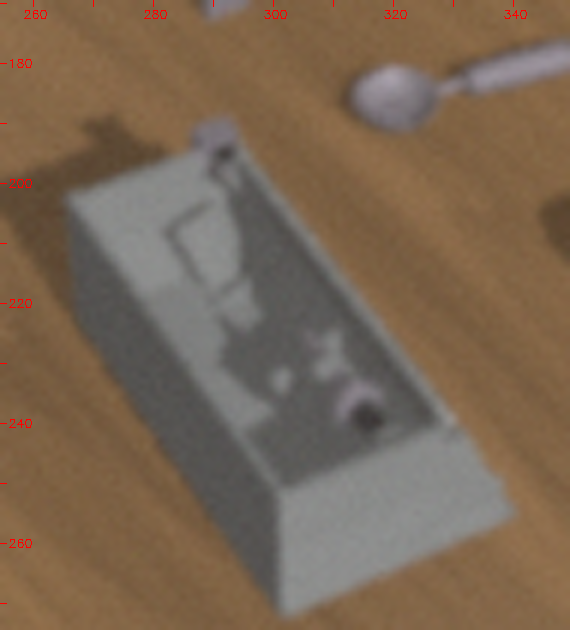

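The tray has stayed shut with the arm away: its top edge in the top view moved from v≈172–185 to 160–172. Last check is the liner's centring.

```bash
python3 - <<'E'
from h import *
np.set_printoptions(precision=4,suppress=True)
a=onz("top",249,160,.094);print("edge travel vs .5553:",a)
t=camera("top");s=camera("scene");crop(t,150,180,225,250,8,"t17.png");crop(s,360,230,445,310,7,"s17.png")
E
```

```text
edge travel vs .5553: [0.5899 0.1234 0.094 ]
```

View pics/t17.png

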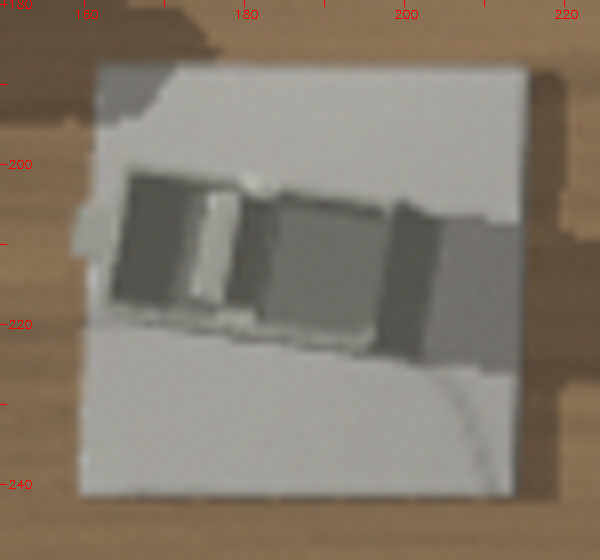

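View pics/s17.png

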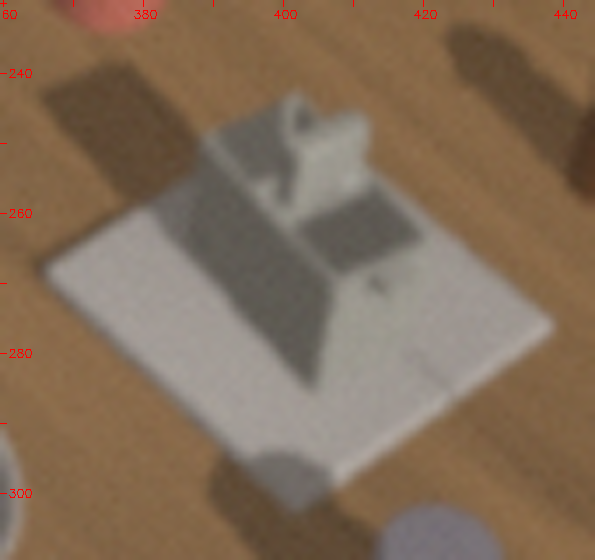

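```bash
python3 - <<'E'
from h import *
np.set_printoptions(precision=4,suppress=True)
P=np.array([onz("top",*p,.08) for p in [(165.3,200.3),(162.7,219),(196,223),(198.3,205)]]);print(P.mean(0),np.linalg.norm(P-np.roll(P,1,0),axis=1))
print(onz("top",176.5,210,.114), onz("scene",404,284.5,.01))
o=get_obs();print(o['time'],o['wrist_force'])
E
```

```text
[0.4506 0.2984 0.08  ] [0.0875 0.0493 0.0875 0.0474]
[0.452  0.2994 0.114 ] [0.4768 0.3366 0.01  ]
33.0 [-0.0117  0.9769 -0.2211]
```

```bash
python3 -c "
from workcell import *
print(job_done())"
```

```text
the job is handed in; nothing more can be done
None
```

I carried out the whole job in the order asked and handed it in at about 33 s of the 72 s allowed; `job_done()` gives no verdict.

- **Key and bar:** I gripped the steel key by its handle, straddled the bar with the fork and pushed the collar, reading about 6 N at the wrist. The liner sprang up and the bar came back when I let it go. I kept the fingers off the bar.
- **Key laid down:** It is back on its tines and heel, with the handle level, about where it first stood. I took "flat" to mean this resting pose rather than lying on its side. That spot is open counter, clear of the bin and slab.
- **Liner:** I lifted it by the fin and stood it on the slab. The rim centre measured (0.4506, 0.2984) against a slab centre of (0.450, 0.299), so it is within about 1 mm of the middle and looks upright in both views.
- **Tray:** The push force rose to about 12.5 N, dropped to 5.5 N as it snapped, then rose again against the stop. After I backed away, pictures showed it still shut, with the edge about 35 mm back.

The other things look unmoved in the last pictures, though I did not measure their positions and the arm hid one or two of the green keys. No check failed. Early bar and collar positions differed by 2–4 mm between views, so I compared the fork with the bar in the picture just above it before going down.

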